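Open the spring jaw of a circuit-board holder and hold it open

TASK

I want to lift the circuit board out of its holder with both hands, so open the spring jaw for me: push aside the stop bar that locks the jaw until it lies across the frame, then hook a fingertip behind the jaw's upright lip, on the side towards the board, and draw the jaw back along its rods nearly to its stop. The jaw springs shut if let go, so finish while holding it drawn back. Do not pinch the lip, do not touch or shift the board, and leave the loose parts beside the holder where they are.

Things in the scene. Friction and masses are not known exactly. Their poses are not given: they have to be found in the camera images.
- holder: Board holder fixed on the bench, 110 mm wide, on two guide rods. Origin: on the bench, on the centre line; x runs along the rods from end block to fixed jaw, z up; the jaw is drawn towards -x. Along x in mm: fixed jaw 74 to 100 (50 high), board -30 to 78, spring jaw -26 to -103, end block -132 to -154 (37 high), bar pivot -143, spring barrels and nuts (26 high) to -174.
- jaw (a joint): Position of the spring jaw in m: 0 closed on the board's edge, grows as it is drawn towards the end block, hard stop at 0.022. Groove 4 mm deep. A spring shuts it with about 6 N at 0, 11.5 N at 0.022. The stop bar, pointing at it, lets it move only 0.006. Closed: grooved nose x -26 to -40 mm of the holder (50 high), open finger pocket -40 to -90 (floor 28 high), then the lip.
- lip_hook (a point): Middle of the top edge of the inner face (towards the board) of the jaw's upright aluminium lip; moves with the jaw. Lip 100 mm wide, 10 mm thick, top 54 mm above the bench. Finger space: up to 50 mm from it towards the board, down to the pocket floor 28 mm above the bench. On its outer face sits a 3 mm rubber buffer strip, which the fingers must not touch (that would be pinching).
- stop_bar (a joint): Angle of the steel stop bar in rad about its upright pivot on the end block. 0: along the rods, nose to the jaw, blocking it; at +1.57 or -1.57 it lies across the frame and the jaw is free. It turns 1.62 either way and stays where left (about 1 N at the pin). Positive moves the pin from the holder's -x towards its -y side.
- bar_pivot (a point): Top of the bar at its pivot, on the holder's centre line, 47.5 mm above the bench. The bar is 12 mm wide and 10 mm thick (37.5 to 47.5 mm above the bench), its nose 34 mm long; a pivot screw head of 9 mm radius stands 5 mm over it.
- bar_pin (a point): Middle of the top of the upright round finger pin (12 mm diameter, 22 mm high, top 69.5 mm above the bench) at the handle end of the stop bar, 50 mm from the pivot, on the side away from the jaw. Push the pin sideways.
- board: Green circuit board, 108 x 88 x 2 mm, with a black transformer, two round dark capacitors and a white relay on it (up to 30 mm above it). Lies on the rests, underside 38 mm above the bench, two edges in the grooves of the jaws. Loose: only the jaws hold it. Origin: centre of its underside.
- elcap_loose: Loose dark round capacitor, 22 mm diameter, 32 mm high, standing on the bench beside the holder. To be left alone. Origin: centre of its underside.
- film_cap: Loose blue film capacitor, 26 x 51 x 23 mm, lying on the bench beside the holder. To be left alone. Origin: under its middle.
- tweezers: Loose steel tweezers, 14 x 120 x 10 mm, lying beside the holder on the other side. To be left alone. Origin: under their middle, long axis y.

How it is judged:
By the outcome, as a careful person would: the job done as asked, in the order asked, and still so for the second after the job is handed in, while the arm keeps its last pose, push and grip.
It also fails if it takes over 51 s, if anything falls off the work surface, if the arm or the gripper's body presses on something with over 40 N, if the wrist force passes 120 N, or if a joint passes its speed limit or range.

ROBOT

A 6-joint arm with a two-finger parallel gripper is mounted at the origin on a cart in front of the work surface, level with it; the furniture and walls round the work are solid. World frame = base frame: x ahead of the robot, y to its left, z up, the work surface at z = 0. Lengths are in mm, angles in rad, forces in N, time in s.
With the tool pointing down it reaches from about 325 to 900 mm from the base axis. Payload 6.1 kg.
Tool frame: the origin (TCP) lies between the finger pads; the fingertips stand manip.tip_extent ahead of it and the grasp point (between the pads) lies 5 mm behind it (manip.tip_extent is the distance from the TCP to the fingertips, in mm); z points along the fingers, y is the line along which they close (so a half turn about z gives the same grasp; the last joint's range is limited). The gripper opens to 87 mm and grips with 3 to 60 N. Pads are 19 mm wide; open, the fingers measure 117 mm over their backs; the gripper's body (75 mm by 190 mm) begins 51 mm behind the grasp point.
Start: joints at [1.058, 0.22, 1.526, -0, 1.395, -0.126], TCP at [235.765, 578.819, 236.538] pointing down, gripper open.
Joint ranges: [-2.98, 2.98], [-0.91, 2.08], [0.09, 2.57], [-1.24, 4.39], [0.2, 2.65], [-2.68, 2.68]. Speed limits (rad/s): [2.57, 2.57, 3.01, 3.14, 3.14, 3.14].

INTERFACE

Orientations are given as [roll, pitch, yaw] about the fixed x, y, z axes, in that order (R = Rz(yaw) Ry(pitch) Rx(roll)).
In Python, from bench import manip gives the robot as it stands.
- The arm moves only by the tool arm_command, never from a script. Its argument "motion" is a list of rows, each an object with "slide": the shift along the tool's x, y, z in mm, a list of three; "delta_rot": the turn, a rotation vector about the tool's x, y, z in rad, a list of three; "jaw": the closure, from 0 (fully open) to 1 (shut). In form: [{"slide": [x, y, z], "delta_rot": [ax, ay, az], "jaw": jaw}, ...]. A call has exactly 8 rows; each row shifts and turns the commanded pose from where the row before left it, along the tool's axes as they then stand; what a row does not reach is not made up. A row lasts 1/8 s, in which the tool goes at most 62.5 mm and 10.7 degrees, less where a joint would pass 70% of its speed; a pose out of reach is approached as far as the arm can. A call is refused whole if a number of a shift passes 62.5 or a number of a turn 0.188, either way. A call with a gripper value outside its range is refused whole. The fingers move at their own pace and stop on an object; the grip force is fixed at half the most. Time passes only in rows, so rows that do not move let the fingers close, or fill a call up. It gives the time, the measured TCP pose, the force, the opening and the grip force at its end, in the units of the state.
- manip.observe(): the state, without advancing time (a new reading comes with each control period).
- manip.get_image(name): name is "side" or "top" or "wrist"; returns (picture, depth): 480x640x3 uint8, red, green, blue; 480x640 float32, mm along the optical axis (not along the pixel's ray), 0 where there is no reading.
- manip.calibration(name): a dict with "fovy" (degrees; the focal length in pixels is half the picture's height over the tangent of half this angle, whatever the lens; pixels are square), "cx", "cy" (the principal point, pixels), "distortion" ([k1, k2, p1, p2, k3] as OpenCV has them; the pictures are not rectified), "extrinsics" (4x4, takes a point from camera to world coordinates); the wrist camera has in their place "T_tool_cam" (4x4, takes a point from camera to tool coordinates, whose origin is the TCP and whose axes are the flange's). Camera axes: x right, y up, looking along -z (the intrinsics and any distortion apply to the point x, -y, -z); pixel columns grow to the right and rows downward; lengths in mm; the calibration is good to about 2 mm. A picture is of the moment at which its call begins: read the wrist's pose just before it. calibration takes no time and is no camera call.
- manip.finish_job(): hands the job in; it is judged then, once.
The state is a dict: "time_s": time; "q": joint angles; "dq": joint speeds; "tau": joint torques, N m; "ee_pos": TCP position; "tool_rot": TCP orientation; "wrist_force": force on the tool from outside, world axes, zero at the start; "wrist_torque": the same for the moment, N m; "grip_width": finger opening in mm; "gripper_force": force on a finger pad.
Only numpy, scipy, OpenCV 4.12 (cv2) and the standard library are available. Lean on these libraries where they do the work, as an engineer would, in place of code of your own. Each camera call takes 0.05 s, during which the arm holds its last target. There are 200 camera calls.

## Working session

There is one attempt and no reset: what is moved stays moved. The work goes in short steps, Python scripts to look and compute and a tool call to move; the robot and the scene stay as the last step left them, time stands still between calls to the robot, and variables do not carry over. Pictures are saved under pics/ and viewed, at most 10 in all, crops included, and the job is handed in when it is done.

Besides the shell and the picture viewer there is one more tool, called after "Request:" as name(argument=value, ...) on one line, values as JSON. arm_command: Moves the arm, as the interface text tells. Its arguments: {"type":"object","properties":{"motion":{"type":"array","items":{"type":"object","properties":{"slide":{"type":"array","items":{"type":"number"}},"delta_rot":{"type":"array","items":{"type":"number"}},"jaw":{"type":"number"}}}}},"required":["motion"]}

```bash
mkdir -p pics; ls; python3 - <<'E'
from bench import manip
import cv2,numpy as np
print(manip.tip_extent, manip.observe())
for n in("top","side"):
    im,d=manip.get_image(n); cv2.imwrite(f"pics/{n}0.png",im[...,::-1]); np.savez(f"{n}0.npz",im=im,d=d)
    print(n,manip.calibration(n),(d>0).mean())
print(manip.calibration("wrist"))
E
```

```text
pics
14.0 {'time_s': 0.0, 'q': array([ 1.05786877e+00,  2.21248566e-01,  1.52759098e+00, -3.73223192e-05,
        1.39469017e+00, -1.26124975e-01]), 'dq': array([ 0.00113854, -0.00205921, -0.00022594, -0.00016271, -0.00072374,
       -0.00175631]), 'tau': array([-2.23700292e-03, -4.94612074e+01, -3.87383580e+01,  6.95911213e-02,
        5.73146960e-02, -1.51158456e-04]), 'ee_pos': array([235.50817821, 578.29935257, 235.43397672]), 'tool_rot': array([-3.13966635e+00, -2.07224566e-04,  2.75479645e+00]), 'wrist_force': array([-0.3934193 , -0.89556461,  0.04336945]), 'wrist_torque': array([-0.03130674,  0.01418457,  0.01777248]), 'gripper_force': 0.0, 'grip_width': 87.25944488274459}
top {'fovy': 55.78567817401066, 'cx': 314.9270220691952, 'cy': 244.0063220885655, 'distortion': array([-0.01330514,  0.        ,  0.        ,  0.        ,  0.        ]), 'extrinsics': array([[ 2.69688954e-02,  9.81801158e-01, -1.87987140e-01,
         3.88896818e+02],
       [-9.99103027e-01,  3.26152601e-02,  2.70071403e-02,
        -2.31771495e+02],
       [ 3.26468911e-02,  1.87090168e-01,  9.81800107e-01
[... 491 characters left out ...]
.12595144e-03,  8.39796476e-01,  5.42866790e-01,
         5.21703020e+02],
       [ 0.00000000e+00,  0.00000000e+00,  0.00000000e+00,
         1.00000000e+00]])} 0.995908203125
{'fovy': 71.69447729635023, 'cx': 315.82995204472167, 'cy': 239.23208063559227, 'distortion': array([-0.04020114,  0.        ,  0.        ,  0.        ,  0.        ]), 'T_tool_cam': array([[-1.13928107e-05,  9.57495282e-01,  2.88448930e-01,
         7.98879247e+01],
       [ 9.99999989e-01, -3.26234160e-05,  1.47788995e-04,
        -9.51182093e-01],
       [ 1.50917455e-04,  2.88448928e-01, -9.57495271e-01,
        -1.48140168e+02],
       [ 0.00000000e+00,  0.00000000e+00,  0.00000000e+00,
         1.00000000e+00]])}
```

View pics/top0.png

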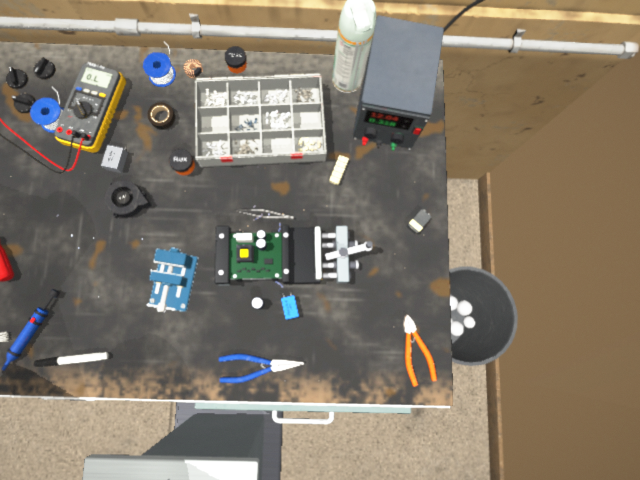

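View pics/side0.png

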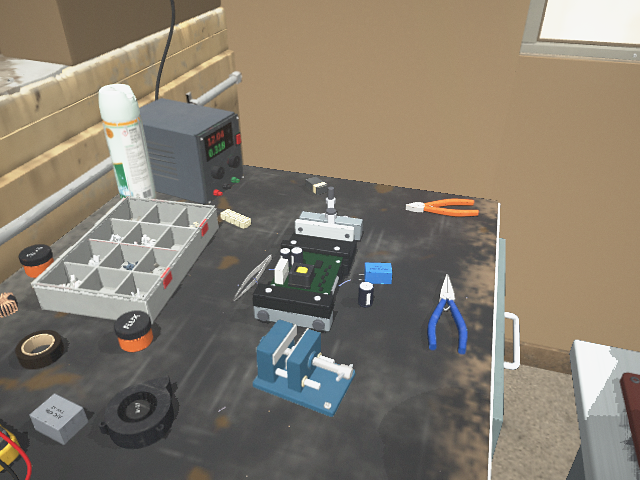

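The top view shows the holder lying along world y: fixed jaw at about (222,254), lip at (318,252), end block at (343,254), bar pin at (368,246). The tweezers are on the far side at (265,213), and the capacitors on the near side at (257,303) and (290,307). Next I'll use the depth data.

```bash
cat > h.py <<'E'
import numpy as np,cv2
from bench import manip
from scipy.spatial.transform import Rotation as Ro
def K(c):
    f=240/np.tan(np.radians(c["fovy"]/2)); return np.array([[f,0,c["cx"]],[0,f,c["cy"]],[0,0,1]])
def T(c,st=None):
    if "extrinsics" in c: return c["extrinsics"]
    M=np.eye(4); M[:3,:3]=Ro.from_euler("xyz",st["tool_rot"]).as_matrix(); M[:3,3]=st["ee_pos"]; return M@c["T_tool_cam"]
def cloud(name,d,st=None):
    c=manip.calibration(name); v,u=np.mgrid[:480,:640]
    p=cv2.undistortPoints(np.stack([u,v],-1).reshape(-1,1,2).astype(float),K(c),c["distortion"]).reshape(480,640,2)
    P=np.stack([p[...,0]*d,-p[...,1]*d,-d],-1); M=T(c,st)
    return P@M[:3,:3].T+M[:3,3]
def pix(name,X,st=None):
    c=manip.calibration(name); q=(np.atleast_2d(X)-T(c,st)[:3,3])@T(c,st)[:3,:3]
    q=q*[1,-1,-1]; return cv2.projectPoints(q,np.zeros(3),np.zeros(3),K(c),c["distortion"])[0].reshape(-1,2)
E
python3 - <<'E'
from h import *
for n,box in(("top",(200,205,390,320)),("side",(230,180,400,335))):
    z=np.load(n+"0.npz"); P=cloud(n,z["d"]); x0,y0,x1,y1=box
    crop=z["im"][y0:y1,x0:x1]; cv2.imwrite(f"pics/{n}c.png",cv2.resize(crop[...,::-1],None,fx=4,fy=3.8,interpolation=cv2.INTER_CUBIC) if n=="top" else cv2.resize(crop[...,::-1],None,fx=3.8,fy=3.8,interpolation=cv2.INTER_CUBIC))
    print(n,"bench z",np.median(P[380:400,200:400,2]) if n=="top" else np.median(P[330:400,380:420,2]))
    Q=P[y0:y1,x0:x1].reshape(-1,3)
    for a,b in((52,57),(44,49),(47,52),(60,75),(35,39)):
        s=Q[(Q[:,2]>a)&(Q[:,2]<b)]
        print(a,b,len(s),s.min(0).round(1) if len(s) else'',s.max(0).round(1) if len(s) else'',s.mean(0).round(1) if len(s) else '')
E
```

```text
top bench z -1.094921097255849
52 57 239 [ 478.9 -358.    52. ] [584.3 -73.   57. ] [ 534.8 -233.    53.5]
44 49 1053 [ 473.4 -363.3   44. ] [585.4 -62.8  49. ] [ 532.  -162.    47.2]
47 52 1251 [ 473.3 -362.9   47. ] [585.3 -63.7  52. ] [ 529.3 -157.2   49.1]
60 75 361 [ 512.6 -360.    60. ] [ 570.7 -106.4   71.3] [ 548.4 -155.2   64.4]
35 39 1409 [ 472.6 -347.2   35. ] [592.  -70.4  39. ] [ 527.3 -182.8   37.3]
side bench z 0.6097526030237077
52 57 533 [ 481.9 -355.9   52. ] [587.3   1.4  57. ] [ 537.5 -194.8   54. ]
44 49 870 [ 472.9 -359.1   44. ] [587.9  -9.   49. ] [ 532.6 -172.2   46.7]
47 52 1853 [ 472.9 -359.1   47. ] [588.5  -4.1  52. ] [ 530.6 -135.7   49.9]
60 75 1058 [ 467.6 -357.9   60. ] [573.6  18.   72.2] [532.  -90.6  63.7]
35 39 772 [ 435.2 -348.2   35. ] [594.  -60.9  39. ] [ 530.7 -226.4   37.1]
```

View pics/topc.png

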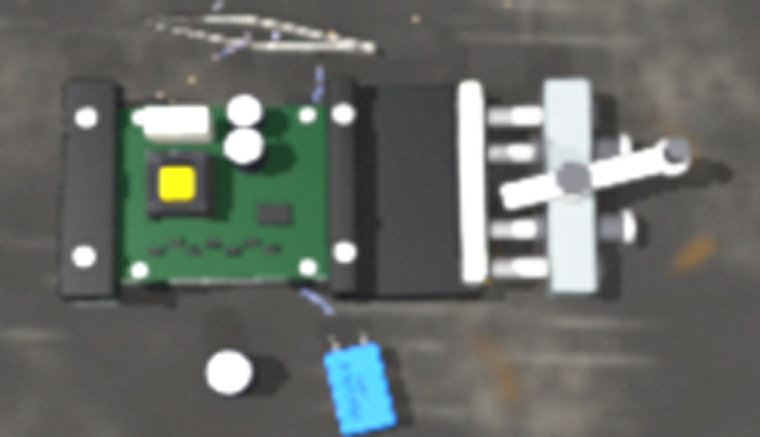

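The crop shows the bar already turned a little, with its pin towards the far side (crop pin at (676,150), pivot at (573,180)). That is the positive direction, so I'll push the pin towards world +x. Next I'll measure the lip, block and pin by casting rays.

```bash
cat >> h.py <<'E'
def ray(name,uv,z,st=None):
    c=manip.calibration(name); p=cv2.undistortPoints(np.array(uv,float).reshape(-1,1,2),K(c),c["distortion"])[:,0]
    M=T(c,st); D=np.c_[p[:,0],-p[:,1],-np.ones(len(p))]@M[:3,:3].T
    return M[:3,3]+D*((z-M[2,3])/D[:,2])[:,None]
E
python3 - <<'E'
from h import *
def cp(a): return [(200+x/4-.4,205+y/3.8-.4) for x,y in a]
L=ray("top",cp([(457,82),(484,80),(487,283),(461,284)]),54); print("lip",L.round(1))
B=ray("top",cp([(544,80),(590,80),(596,291),(551,292)]),37); print("block",B.round(1))
print("pivot",ray("top",cp([(573,178)]),52.5).round(1),"pin",ray("top",cp([(677,147)]),69.5).round(1))
F=ray("top",cp([(62,82),(115,80),(119,295),(64,297)]),50); print("fixed",F.round(1))
# side: lip via depth
for n in("top","side"):
    P=cloud(n,np.load(n+"0.npz")["d"]).reshape(-1,3)
    off=-1.1 if n=="top" else .6
    s=P[(abs(P[:,2]-off-54)<1.5)&(P[:,1]<-255)&(P[:,1]>-310)&(P[:,0]>460)&(P[:,0]<610)]
    r=cv2.minAreaRect(s[:,:2].astype(np.float32)); print(n,"lip",r, s[:,:2].min(0),s[:,:2].max(0))
    s=P[(P[:,2]-off>58)&(P[:,1]<-325)&(P[:,1]>-420)&(P[:,0]>460)&(P[:,0]<610)&(P[:,2]<80)]
    print("pin",len(s),s.min(0),s.max(0),np.median(s,0))
E
```

```text
lip [[ 585.4 -252.    54. ]
 [ 586.8 -264.9   54. ]
 [ 484.3 -268.8   54. ]
 [ 483.5 -256.7   54. ]]
block [[ 591.8 -294.9   37. ]
 [ 592.6 -317.5   37. ]
 [ 483.8 -321.8   37. ]
 [ 482.6 -300.3   37. ]]
pivot [[ 538.4 -308.5   52.5]] pin [[ 552.5 -355.5   69.5]]
fixed [[579.8 -63.6  50. ]
 [581.7 -88.7  50. ]
 [473.6 -97.3  50. ]
 [471.8 -71.9  50. ]]
top lip ((535.8734741210938, -282.279296875), (98.02515411376953, 53.378562927246094), 1.5185850858688354) [ 486.3213053  -308.94453503] [ 584.26303545 -255.05735419]
pin 36 [ 545.83773028 -359.96921761   58.34350171] [ 556.7249509  -350.07227805   71.32643551] [ 550.97356802 -355.01416059   67.21860894]
side lip ((536.348876953125, -282.313720703125), (96.28111267089844, 54.532447814941406), 0.004730864427983761) [ 488.20637545 -309.57923219] [ 584.48740681 -255.04565494]
pin 47 [ 547.79753255 -357.94031307   58.84754435] [ 557.98072657 -346.80320872   70.90932949] [ 552.84551937 -350.28026098   66.96595027]
```

Request:
arm_command(motion=[{"slide": [0, 0, 0], "delta_rot": [0, 0, 0.163], "jaw": 1}, {"slide": [0, 0, 0], "delta_rot": [0, 0, 0.163], "jaw": 1}, {"slide": [0, 0, 0], "delta_rot": [0, 0, 0.163], "jaw": 1}, {"slide": [0, 0, 0], "delta_rot": [0, 0, 0.163], "jaw": 1}, {"slide": [0, 0, 0], "delta_rot": [0, 0, 0.163], "jaw": 1}, {"slide": [0, 0, 0], "delta_rot": [0, 0, 0.163], "jaw": 1}, {"slide": [0, 0, 0], "delta_rot": [0, 0, 0.161], "jaw": 1}, {"slide": [0, 0, 0], "delta_rot": [0, 0, 0], "jaw": 1}])

```text
time_s: 1.1
ee_pos: [235.6, 578.5, 236.0]
tool_rot: [-3.141, 0.001, 1.617]
wrist_force: [-0.0, -1.2, 0.4]
grip_width: 15.3
gripper_force: 0.0
```

```bash
cat >> h.py <<'E'
def go(X):
    s=manip.observe(); R=Ro.from_euler("xyz",s["tool_rot"]).as_matrix()
    print("t",round(s["time_s"],2),"tcp",s["ee_pos"].round(1),"rot",s["tool_rot"].round(3),"F",s["wrist_force"].round(1),"w",round(s["grip_width"],1),"q",s["q"].round(2))
    p=s["ee_pos"]
    for x in X: print(x,"slide",(R.T@(np.array(x)-p)).round(1)); p=np.array(x)
E
python3 - <<'E'
from h import *
P=cloud("top",np.load("top0.npz")["d"]).reshape(-1,3)
s=P[(P[:,2]>75)&(P[:,0]>440)&(P[:,0]<720)&(P[:,1]>-450)&(P[:,1]<-100)]; print("tall",len(s), s.min(0) if len(s) else '',s.max(0) if len(s) else '')
go([(520,-300,236)])
E
```

```text
tall 0  
t 1.1 tcp [235.6 578.5 236. ] rot [-3.141e+00  1.000e-03  1.617e+00] F [-0.  -1.2  0.4] w 15.3 q [ 1.06  0.22  1.53 -0.    1.39  1.01]
(520, -300, 236) slide [-8.908e+02  2.433e+02  6.000e-01]
```

Request:
arm_command(motion=[{"slide": [-50, 14, 0], "delta_rot": [0, 0, 0], "jaw": 1}, {"slide": [-50, 14, 0], "delta_rot": [0, 0, 0], "jaw": 1}, {"slide": [-50, 14, 0], "delta_rot": [0, 0, 0], "jaw": 1}, {"slide": [-50, 14, 0], "delta_rot": [0, 0, 0], "jaw": 1}, {"slide": [-50, 14, 0], "delta_rot": [0, 0, 0], "jaw": 1}, {"slide": [-50, 14, 0], "delta_rot": [0, 0, 0], "jaw": 1}, {"slide": [-50, 14, 0], "delta_rot": [0, 0, 0], "jaw": 1}, {"slide": [-50, 14, 0], "delta_rot": [0, 0, 0], "jaw": 1}])

```text
time_s: 2.1
ee_pos: [365.8, 182.7, 236.6]
tool_rot: [3.141, -0.0, 1.62]
wrist_force: [0.8, 0.6, 0.9]
grip_width: 0.6
gripper_force: 0.0
```

Request:
arm_command(motion=[{"slide": [-50, 14, 0], "delta_rot": [0, 0, 0], "jaw": 1}, {"slide": [-50, 14, 0], "delta_rot": [0, 0, 0], "jaw": 1}, {"slide": [-50, 14, 0], "delta_rot": [0, 0, 0], "jaw": 1}, {"slide": [-50, 14, 0], "delta_rot": [0, 0, 0], "jaw": 1}, {"slide": [-50, 14, 0], "delta_rot": [0, 0, 0], "jaw": 1}, {"slide": [-50, 14, 0], "delta_rot": [0, 0, 0], "jaw": 1}, {"slide": [-50, 14, 0], "delta_rot": [0, 0, 0], "jaw": 1}, {"slide": [-50, 14, 0], "delta_rot": [0, 0, 0], "jaw": 1}])

```text
time_s: 3.1
ee_pos: [495.8, -212.0, 236.4]
tool_rot: [3.141, -0.0, 1.62]
wrist_force: [0.9, 0.9, -0.3]
grip_width: 0.5
gripper_force: 0.0
```

```bash
python3 - <<'E'
from h import *
go([(520,-300,236)])
s=manip.observe(); im,d=manip.get_image("wrist"); np.savez("w1.npz",im=im,d=d,ee_pos=s["ee_pos"],tool_rot=s["tool_rot"]); cv2.imwrite("pics/w1.png",im[...,::-1])
E
```

```text
t 3.1 tcp [ 495.8 -212.   236.4] rot [ 3.141 -0.     1.62 ] F [ 0.9  0.9 -0.3] w 0.5 q [-0.55  0.02  1.75  0.    1.38 -0.6 ]
(520, -300, 236) slide [-89.1  19.9   0.4]
```

View pics/w1.png

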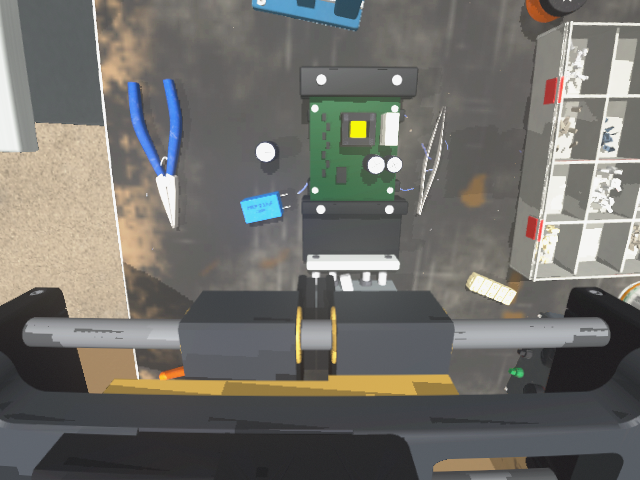

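The wrist view shows the lip as a white bar from (307,262) to (399,262), with its inner edge at v≈256. The pocket lies above it, up to v≈215, and the closed fingers are at (317,320).

```bash
python3 - <<'E'
from h import *
w=np.load("w1.npz"); st=dict(ee_pos=w["ee_pos"],tool_rot=w["tool_rot"])
print(ray("wrist",[(307,256),(398.5,256),(353,256)],54,st).round(1))
P=cloud("wrist",w["d"],st)
print("bench",np.median(P[60:120,480:520,2]))
for v in range(196,276,4): print(v,P[v,353].round(1))
print("fixed jaw corners",ray("wrist",[(301,68),(415,68),(301,96),(417,97)],50,st).round(1))
go([(522,-366,236),(522,-366,70)])
E
```

```text
[[ 487.5 -251.9   54. ]
 [ 584.2 -247.2   54. ]
 [ 536.  -249.5   54. ]]
bench -0.0887310379180235
196 [ 532.7 -188.4   38.9]
200 [ 532.8 -192.2   41. ]
204 [ 531.9 -194.7   50.5]
208 [ 532.3 -198.9   50.2]
212 [ 532.6 -203.    50.2]
216 [ 535.8 -212.2   27.7]
220 [ 536.2 -216.7   27.6]
224 [ 536.4 -221.1   28.4]
228 [ 537. -226.   27.]
232 [ 537.  -229.9   29.5]
236 [ 537.6 -235.    27.8]
240 [ 538.1 -239.9   27.3]
244 [ 538.5 -244.6   27. ]
248 [ 538.7 -249.    28.1]
252 [ 539.2 -254.1   27.3]
256 [ 538.4 -255.6   36.6]
260 [ 537.  -255.7   49.2]
264 [ 536.7 -258.3   54.5]
268 [ 537.2 -263.2   53.6]
272 [ 544.9 -289.1    1.3]
fixed jaw corners [[474.3 -70.6  50. ]
 [579.3 -65.   50. ]
 [475.3 -94.8  50. ]
 [584.2 -89.9  50. ]]
t 3.15 tcp [ 496.8 -217.6  236.2] rot [3.141 0.004 1.617] F [-2.8 -3.9  0. ] w 0.5 q [-0.56  0.02  1.75 -0.    1.37 -0.6 ]
(522, -366, 236) slide [-149.4   18.4    0.8]
(522, -366, 70) slide [ 7.00e-01 -1.00e-01  1.66e+02]
```

Request:
arm_command(motion=[{"slide": [-40, 5, 0], "delta_rot": [0, 0, 0], "jaw": 1}, {"slide": [-40, 5, 0], "delta_rot": [0, 0, 0], "jaw": 1}, {"slide": [-40, 5, 0], "delta_rot": [0, 0, 0], "jaw": 1}, {"slide": [-30, 3, 0], "delta_rot": [0, 0, 0], "jaw": 1}, {"slide": [0, 0, 40], "delta_rot": [0, 0, 0], "jaw": 1}, {"slide": [0, 0, 40], "delta_rot": [0, 0, 0], "jaw": 1}, {"slide": [0, 0, 40], "delta_rot": [0, 0, 0], "jaw": 1}, {"slide": [0, 0, 0], "delta_rot": [0, 0, 0], "jaw": 1}])

```text
time_s: 4.15
ee_pos: [517.7, -357.0, 112.3]
tool_rot: [-3.135, -0.006, 1.618]
wrist_force: [0.8, 0.8, -0.1]
grip_width: 0.3
gripper_force: 0.0
```

```bash
python3 - <<'E'
from h import *
im,d=manip.get_image("top"); cv2.imwrite("pics/t1.png",cv2.resize(im[200:310,300:420,::-1],None,fx=5,fy=5)); 
go([(520,-364,116),(520,-364,70),(532,-362,70),(560,-357,70),(579,-342,70),(588.6,-320,70)])
E
```

```text
t 4.2 tcp [ 519.3 -358.3  115.2] rot [-3.139e+00 -3.000e-03  1.618e+00] F [ 0.2  0.1 -0.1] w 0.8 q [-0.73  0.35  1.61  0.    1.19 -0.78]
(520, -364, 116) slide [-5.7  0.4 -0.8]
(520, -364, 70) slide [-0.1  0.1 46. ]
(532, -362, 70) slide [ 1.4 12.1 -0. ]
(560, -357, 70) slide [ 3.7 28.2 -0.1]
(579, -342, 70) slide [14.1 19.7 -0. ]
(588.6, -320, 70) slide [21.5 10.6  0. ]
```

View pics/t1.png

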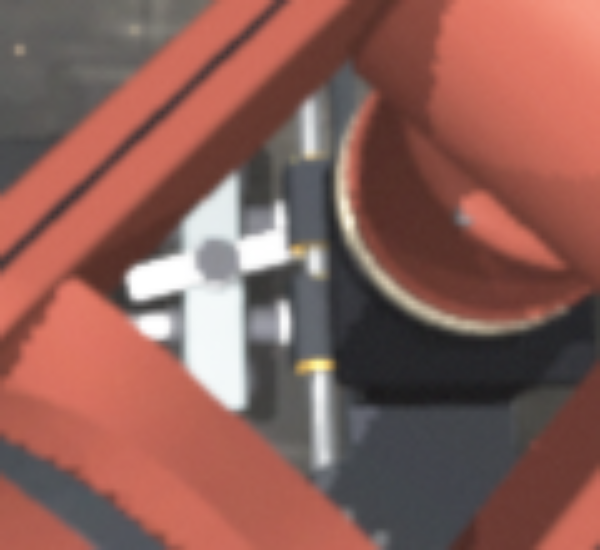

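The top view is mostly hidden by the arm. The bar is untouched, with its pivot at crop (217,260), and the fingers sit to the near side of the pin. I'll descend beside the pin, then push it.

Request:
arm_command(motion=[{"slide": [-3, 0, 15], "delta_rot": [0, 0, 0], "jaw": 1}, {"slide": [-3, 0, 15], "delta_rot": [0, 0, 0], "jaw": 1}, {"slide": [0, 0, 14], "delta_rot": [0, 0, 0], "jaw": 1}, {"slide": [0, 0, 0], "delta_rot": [0, 0, 0], "jaw": 1}, {"slide": [1, 6, 0], "delta_rot": [0, 0, 0], "jaw": 1}, {"slide": [1, 6, 0], "delta_rot": [0, 0, 0], "jaw": 1}, {"slide": [1, 6, 0], "delta_rot": [0, 0, 0], "jaw": 1}, {"slide": [1, 6, 0], "delta_rot": [0, 0, 0], "jaw": 1}])

```text
time_s: 5.2
ee_pos: [544.7, -360.3, 72.9]
tool_rot: [-3.141, 0.0, 1.616]
wrist_force: [-0.5, 0.2, 0.9]
grip_width: 0.7
gripper_force: 0.8
```

```bash
python3 - <<'E'
from h import *
go([(560,-357,70),(579,-342,70),(588.6,-320,70)])
E
```

```text
t 5.2 tcp [ 544.7 -360.3   72.9] rot [-3.141  0.     1.616] F [-0.5  0.2  0.9] w 0.7 q [-0.7   0.44  1.57 -0.    1.13 -0.75]
(560, -357, 70) slide [ 2.6 15.4  2.9]
(579, -342, 70) slide [14.1 19.7 -0. ]
(588.6, -320, 70) slide [21.5 10.6 -0. ]
```

Request:
arm_command(motion=[{"slide": [1, 5, 1], "delta_rot": [0, 0, 0], "jaw": 1}, {"slide": [1, 5, 1], "delta_rot": [0, 0, 0], "jaw": 1}, {"slide": [1, 5, 0], "delta_rot": [0, 0, 0], "jaw": 1}, {"slide": [4, 5, 0], "delta_rot": [0, 0, 0], "jaw": 1}, {"slide": [4, 5, 0], "delta_rot": [0, 0, 0], "jaw": 1}, {"slide": [3, 5, 0], "delta_rot": [0, 0, 0], "jaw": 1}, {"slide": [3, 5, 0], "delta_rot": [0, 0, 0], "jaw": 1}, {"slide": [0, 0, 0], "delta_rot": [0, 0, 0], "jaw": 1}])

```text
time_s: 6.2
ee_pos: [579.8, -341.8, 71.2]
tool_rot: [3.139, 0.001, 1.616]
wrist_force: [-0.4, -0.0, -0.2]
grip_width: 0.6
gripper_force: 0.0
```

```bash
python3 - <<'E'
from h import *
go([(579,-342,70),(588.6,-320,70)])
E
```

```text
t 6.2 tcp [ 579.8 -341.8   71.2] rot [3.139e+00 1.000e-03 1.616e+00] F [-0.4 -0.  -0.2] w 0.6 q [-0.65  0.48  1.52  0.    1.14 -0.7 ]
(579, -342, 70) slide [-0.2 -0.8  1.2]
(588.6, -320, 70) slide [21.5 10.6 -0. ]
```

Next push goes along +x tool (towards the jaw), ending at y≈-320.

Request:
arm_command(motion=[{"slide": [4, 2, 0], "delta_rot": [0, 0, 0], "jaw": 1}, {"slide": [4, 2, 0], "delta_rot": [0, 0, 0], "jaw": 1}, {"slide": [4, 2, 0], "delta_rot": [0, 0, 0], "jaw": 1}, {"slide": [3, 2, 0], "delta_rot": [0, 0, 0], "jaw": 1}, {"slide": [3, 1, 0], "delta_rot": [0, 0, 0], "jaw": 1}, {"slide": [3, 0, 0], "delta_rot": [0, 0, 0], "jaw": 1}, {"slide": [0, 0, 0], "delta_rot": [0, 0, 0], "jaw": 1}, {"slide": [0, 0, 0], "delta_rot": [0, 0, 0], "jaw": 1}])

```text
time_s: 7.2
ee_pos: [586.6, -320.1, 70.5]
tool_rot: [3.142, -0.0, 1.616]
wrist_force: [-0.1, -0.3, 0.2]
grip_width: 0.4
gripper_force: 0.2
```

```bash
python3 - <<'E'
from h import *
go([(588,-320,70)])
im,d=manip.get_image("side"); cv2.imwrite("pics/s1.png",cv2.resize(im[160:310,230:410,::-1],None,fx=4,fy=4))
E
```

```text
t 7.2 tcp [ 586.6 -320.1   70.5] rot [ 3.142 -0.     1.616] F [-0.1 -0.3  0.2] w 0.4 q [-0.62  0.48  1.53  0.    1.14 -0.66]
(588, -320, 70) slide [0.1 1.4 0.5]
```

View pics/s1.png

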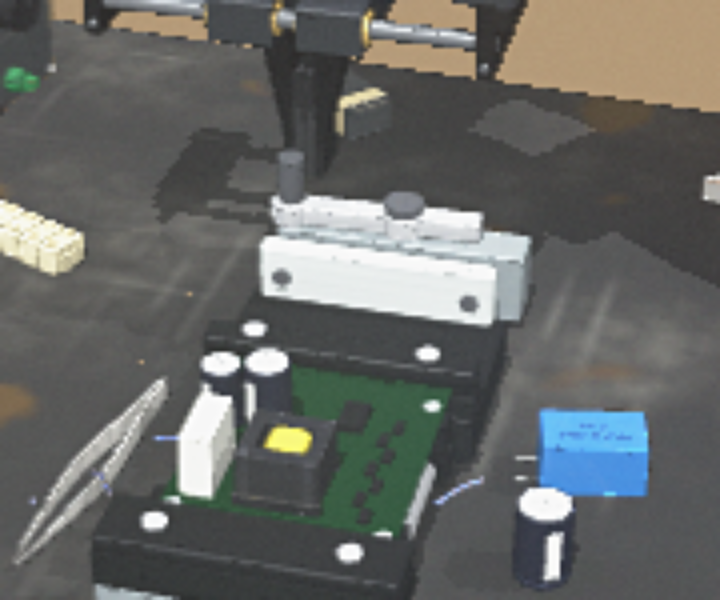

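The side view shows the bar lying nearly across the frame: pin at (290,180), pivot at (405,205), nose at (480,222). I'll nudge it slightly further while watching the force.

Request:
arm_command(motion=[{"slide": [0.5, 0, 0], "delta_rot": [0, 0, 0], "jaw": 1}, {"slide": [0.5, 0, 0], "delta_rot": [0, 0, 0], "jaw": 1}, {"slide": [0.5, 0, 0], "delta_rot": [0, 0, 0], "jaw": 1}, {"slide": [0.5, 0, 0], "delta_rot": [0, 0, 0], "jaw": 1}, {"slide": [0, 0, 0], "delta_rot": [0, 0, 0], "jaw": 1}, {"slide": [0, 0, 0], "delta_rot": [0, 0, 0], "jaw": 1}, {"slide": [0, 0, 0], "delta_rot": [0, 0, 0], "jaw": 1}, {"slide": [0, 0, 0], "delta_rot": [0, 0, 0], "jaw": 1}])

```text
time_s: 8.25
ee_pos: [586.5, -319.5, 70.7]
tool_rot: [3.141, 0.002, 1.615]
wrist_force: [1.2, -6.2, -1.7]
grip_width: 0.6
gripper_force: 2.8
```

```bash
python3 - <<'E'
from h import *
go([(588,-320,70)])
im,d=manip.get_image("side"); cv2.imwrite("pics/s2.png",cv2.resize(im[190:240,280:380,::-1],None,fx=8,fy=8,interpolation=cv2.INTER_CUBIC))
for n in range(3):
    r=[pix("side",[(537.9+s*np.sin(a+.045),-308.6-s*np.cos(a+.045),47.5)]).round(1).tolist() for a in [(1.4,1.5,1.57)[n]] for s in(-34,0,50)]; print(r)
E
```

```text
t 8.25 tcp [ 586.5 -319.5   70.7] rot [3.141e+00 2.000e-03 1.615e+00] F [ 1.2 -6.2 -1.7] w 0.6 q [-0.62  0.47  1.53 -0.    1.14 -0.66]
(588, -320, 70) slide [-0.6  1.4  0.7]
[[[350.1, 216.3]], [[331.9, 212.1]], [[305.9, 206.2]]]
[[[350.7, 215.4]], [[331.9, 212.1]], [[304.8, 207.5]]]
[[[351.1, 214.7]], [[331.9, 212.1]], [[304.2, 208.5]]]
```

View pics/s2.png

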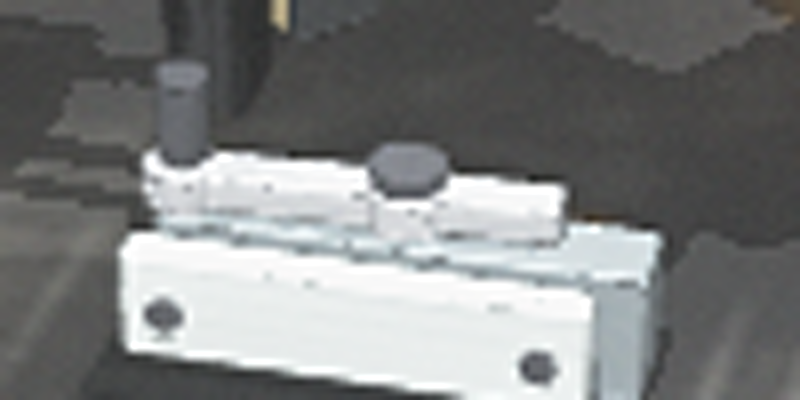

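The bar is now hard against its end stop: the wrist reads 6 N, and the bar's edge in the picture has swung just past parallel with the lip. I'll back off, rise and move over the pocket.

Request:
arm_command(motion=[{"slide": [-5, 0, 0], "delta_rot": [0, 0, 0], "jaw": 1}, {"slide": [0, 0, -20], "delta_rot": [0, 0, 0], "jaw": 1}, {"slide": [0, 0, -30], "delta_rot": [0, 0, 0], "jaw": 1}, {"slide": [0, -10, -10], "delta_rot": [0, 0, 0], "jaw": 1}, {"slide": [31, -18, 0], "delta_rot": [0, 0, 0], "jaw": 1}, {"slide": [30, -10, 0], "delta_rot": [0, 0, 0], "jaw": 1}, {"slide": [30, -10, 0], "delta_rot": [0, 0, 0], "jaw": 1}, {"slide": [0, 0, 0], "delta_rot": [0, 0, 0], "jaw": 1}])

```text
time_s: 9.3
ee_pos: [533.4, -232.4, 130.4]
tool_rot: [-3.14, -0.001, 1.618]
wrist_force: [-0.2, -0.9, -0.6]
grip_width: 0.3
gripper_force: 0.0
```

```bash
python3 - <<'E'
from h import *
s=manip.observe(); im,d=manip.get_image("wrist"); cv2.imwrite("pics/w2.png",im[...,::-1])
st=s; P=cloud("wrist",d,s)
m=(abs(P[...,2]-54)<2)&(P[...,1]<-245)&(P[...,1]>-275)&(abs(P[...,0]-535)<60)
print("lip top y",np.percentile(P[m][:,1],[5,50,95]), m.sum())
go([(535,-235,125),(535,-235,50)])
E
```

```text
lip top y [-261.85783777 -258.19807028 -254.6789972 ] 661
t 9.35 tcp [ 534.1 -233.8  130.8] rot [-3.142  0.     1.617] F [ 0.4 -0.6  1. ] w 0.8 q [-0.55  0.22  1.74 -0.    1.19 -0.59]
(535, -235, 125) slide [-1.2  0.9  5.8]
(535, -235, 50) slide [ 0.  0. 75.]
```

View pics/w2.png

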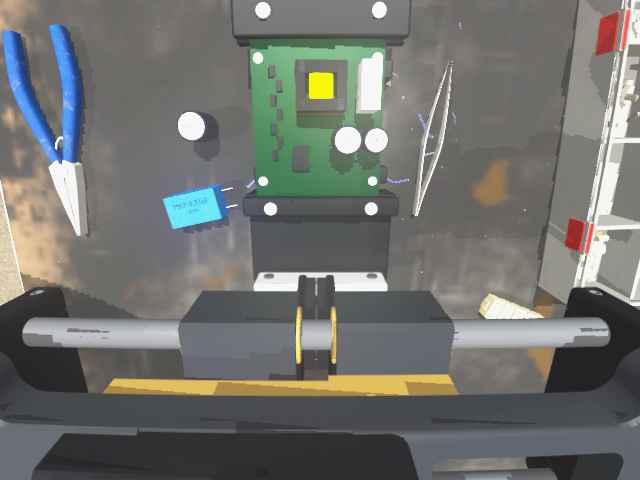

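The wrist view shows the fingers centred above the pocket, with the lip at (320,280) and the nose at (320,205). Now straight down.

Request:
arm_command(motion=[{"slide": [0, 0, 20], "delta_rot": [0, 0, 0], "jaw": 1}, {"slide": [0, 0, 20], "delta_rot": [0, 0, 0], "jaw": 1}, {"slide": [0, 0, 20], "delta_rot": [0, 0, 0], "jaw": 1}, {"slide": [0, 0, 12], "delta_rot": [0, 0, 0], "jaw": 1}, {"slide": [0, 0, 8], "delta_rot": [0, 0, 0], "jaw": 1}, {"slide": [0, 0, 0], "delta_rot": [0, 0, 0], "jaw": 1}, {"slide": [-2, 0, 0], "delta_rot": [0, 0, 0], "jaw": 1}, {"slide": [-2, 0, 0], "delta_rot": [0, 0, 0], "jaw": 1}])

```text
time_s: 10.35
ee_pos: [535.5, -239.0, 51.4]
tool_rot: [3.14, 0.001, 1.616]
wrist_force: [0.1, -0.3, -0.1]
grip_width: 0.0
gripper_force: 0.0
```

Request:
arm_command(motion=[{"slide": [-2, 0, 0], "delta_rot": [0, 0, 0], "jaw": 1}, {"slide": [-2, 0, 0], "delta_rot": [0, 0, 0], "jaw": 1}, {"slide": [-2, 0, 0], "delta_rot": [0, 0, 0], "jaw": 1}, {"slide": [-2, 0, 0], "delta_rot": [0, 0, 0], "jaw": 1}, {"slide": [-2, 0, 0], "delta_rot": [0, 0, 0], "jaw": 1}, {"slide": [0, 0, 0], "delta_rot": [0, 0, 0], "jaw": 1}, {"slide": [0, 0, 0], "delta_rot": [0, 0, 0], "jaw": 1}, {"slide": [0, 0, 0], "delta_rot": [0, 0, 0], "jaw": 1}])

```text
time_s: 11.35
ee_pos: [535.3, -247.0, 50.6]
tool_rot: [-3.141, -0.003, 1.616]
wrist_force: [0.3, 6.3, 3.7]
grip_width: 0.6
gripper_force: 3.1
```

Request:
arm_command(motion=[{"slide": [-2, 0, 0], "delta_rot": [0, 0, 0], "jaw": 1}, {"slide": [-2, 0, 0], "delta_rot": [0, 0, 0], "jaw": 1}, {"slide": [-2, 0, 0], "delta_rot": [0, 0, 0], "jaw": 1}, {"slide": [-2, 0, 0], "delta_rot": [0, 0, 0], "jaw": 1}, {"slide": [-2, 0, 0], "delta_rot": [0, 0, 0], "jaw": 1}, {"slide": [-2, 0, 0], "delta_rot": [0, 0, 0], "jaw": 1}, {"slide": [-2, 0, 0], "delta_rot": [0, 0, 0], "jaw": 1}, {"slide": [-2, 0, 0], "delta_rot": [0, 0, 0], "jaw": 1}])

```text
time_s: 12.35
ee_pos: [536.0, -261.7, 50.6]
tool_rot: [-3.141, -0.005, 1.616]
wrist_force: [0.0, 11.4, 6.4]
grip_width: 0.3
gripper_force: 5.6
```

```bash
python3 - <<'E'
from h import *
go([])
s=manip.observe(); im,d=manip.get_image("wrist"); P=cloud("wrist",d,s)
m=(abs(P[...,2]-50)<1.5)&(abs(P[...,0]-533)<56)&(P[...,1]>-250)&(P[...,1]<-185)
print("nose top y",np.percentile(P[m][:,1],[2,50,98]),m.sum())
cv2.imwrite("pics/w3.png",im[...,::-1])
E
```

```text
t 12.35 tcp [ 536.  -261.7   50.6] rot [-3.141 -0.005  1.616] F [ 0.  11.4  6.4] w 0.3 q [-0.59  0.36  1.74  0.    1.05 -0.64]
nose top y [-223.8486487  -215.66456207 -208.36724928] 6131
```

View pics/w3.png

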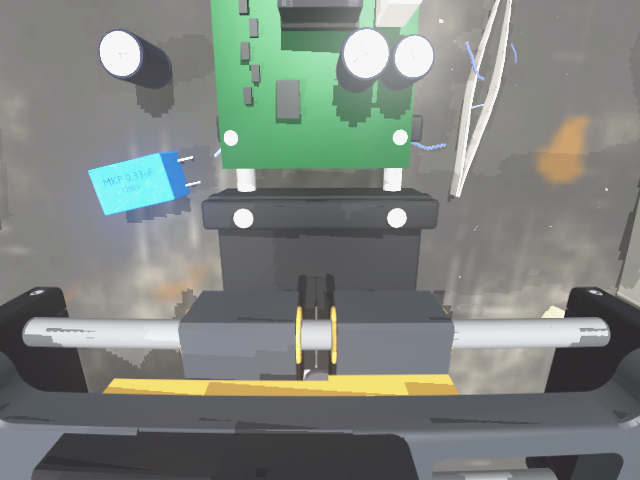

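The jaw has been drawn about 16–17 mm: the nose is at (320,210), clear of the board edge at v≈168, and the board still sits on its rests. I'll go on in small steps.

Request:
arm_command(motion=[{"slide": [-1, 0, 0], "delta_rot": [0, 0, 0], "jaw": 1}, {"slide": [-1, 0, 0], "delta_rot": [0, 0, 0], "jaw": 1}, {"slide": [-1, 0, 0], "delta_rot": [0, 0, 0], "jaw": 1}, {"slide": [0, 0, 0], "delta_rot": [0, 0, 0], "jaw": 1}, {"slide": [0, 0, 0], "delta_rot": [0, 0, 0], "jaw": 1}, {"slide": [0, 0, 0], "delta_rot": [0, 0, 0], "jaw": 1}, {"slide": [0, 0, 0], "delta_rot": [0, 0, 0], "jaw": 1}, {"slide": [0, 0, 0], "delta_rot": [0, 0, 0], "jaw": 1}])

```text
time_s: 13.4
ee_pos: [536.1, -264.6, 50.6]
tool_rot: [-3.141, -0.005, 1.616]
wrist_force: [-0.4, 11.1, 5.9]
grip_width: 0.3
gripper_force: 5.6
```

```bash
python3 - <<'E'
from h import *
go([])
s=manip.observe(); im,d=manip.get_image("wrist"); P=cloud("wrist",d,s)
m=(abs(P[...,2]-50)<1.5)&(abs(P[...,0]-533)<56)&(P[...,1]>-250)&(P[...,1]<-185)
print("nose top y",np.percentile(P[m][:,1],[2,50,98]),m.sum())
E
```

```text
t 13.4 tcp [ 536.1 -264.6   50.6] rot [-3.141 -0.005  1.616] F [-0.4 11.1  5.9] w 0.3 q [-0.59  0.36  1.73  0.    1.06 -0.64]
nose top y [-226.71497604 -218.58039316 -211.25982671] 6111
```

Request:
arm_command(motion=[{"slide": [-0.5, 0, 0], "delta_rot": [0, 0, 0], "jaw": 1}, {"slide": [-0.5, 0, 0], "delta_rot": [0, 0, 0], "jaw": 1}, {"slide": [0, 0, 0], "delta_rot": [0, 0, 0], "jaw": 1}, {"slide": [0, 0, 0], "delta_rot": [0, 0, 0], "jaw": 1}, {"slide": [0, 0, 0], "delta_rot": [0, 0, 0], "jaw": 1}, {"slide": [0, 0, 0], "delta_rot": [0, 0, 0], "jaw": 1}, {"slide": [0, 0, 0], "delta_rot": [0, 0, 0], "jaw": 1}, {"slide": [0, 0, 0], "delta_rot": [0, 0, 0], "jaw": 1}])

```text
time_s: 14.45
ee_pos: [536.2, -265.4, 50.6]
tool_rot: [-3.141, -0.005, 1.616]
wrist_force: [-0.3, 11.6, 7.1]
grip_width: 0.4
gripper_force: 5.8
```

Request:
arm_command(motion=[{"slide": [-0.5, 0, 0], "delta_rot": [0, 0, 0], "jaw": 1}, {"slide": [-0.5, 0, 0], "delta_rot": [0, 0, 0], "jaw": 1}, {"slide": [0, 0, 0], "delta_rot": [0, 0, 0], "jaw": 1}, {"slide": [0, 0, 0], "delta_rot": [0, 0, 0], "jaw": 1}, {"slide": [0, 0, 0], "delta_rot": [0, 0, 0], "jaw": 1}, {"slide": [0, 0, 0], "delta_rot": [0, 0, 0], "jaw": 1}, {"slide": [0, 0, 0], "delta_rot": [0, 0, 0], "jaw": 1}, {"slide": [0, 0, 0], "delta_rot": [0, 0, 0], "jaw": 1}])

```text
time_s: 15.45
ee_pos: [536.2, -266.2, 50.6]
tool_rot: [-3.141, -0.006, 1.616]
wrist_force: [-0.4, 11.6, 6.1]
grip_width: 0.5
gripper_force: 6.1
```

Request:
arm_command(motion=[{"slide": [-0.4, 0, 0], "delta_rot": [0, 0, 0], "jaw": 1}, {"slide": [-0.4, 0, 0], "delta_rot": [0, 0, 0], "jaw": 1}, {"slide": [0, 0, 0], "delta_rot": [0, 0, 0], "jaw": 1}, {"slide": [0, 0, 0], "delta_rot": [0, 0, 0], "jaw": 1}, {"slide": [0, 0, 0], "delta_rot": [0, 0, 0], "jaw": 1}, {"slide": [0, 0, 0], "delta_rot": [0, 0, 0], "jaw": 1}, {"slide": [0, 0, 0], "delta_rot": [0, 0, 0], "jaw": 1}, {"slide": [0, 0, 0], "delta_rot": [0, 0, 0], "jaw": 1}])

```text
time_s: 16.45
ee_pos: [536.2, -266.3, 50.5]
tool_rot: [-3.14, -0.007, 1.616]
wrist_force: [-1.0, 14.3, 7.8]
grip_width: 0.4
gripper_force: 7.4
```

```bash
python3 - <<'E'
from h import *
go([])
im,d=manip.get_image("side"); cv2.imwrite("pics/s3.png",cv2.resize(im[160:310,230:410,::-1],None,fx=4,fy=4))
E
```

```text
t 16.45 tcp [ 536.2 -266.3   50.5] rot [-3.14  -0.007  1.616] F [-1.  14.3  7.8] w 0.4 q [-0.6   0.36  1.73  0.01  1.06 -0.64]
```

View pics/s3.png

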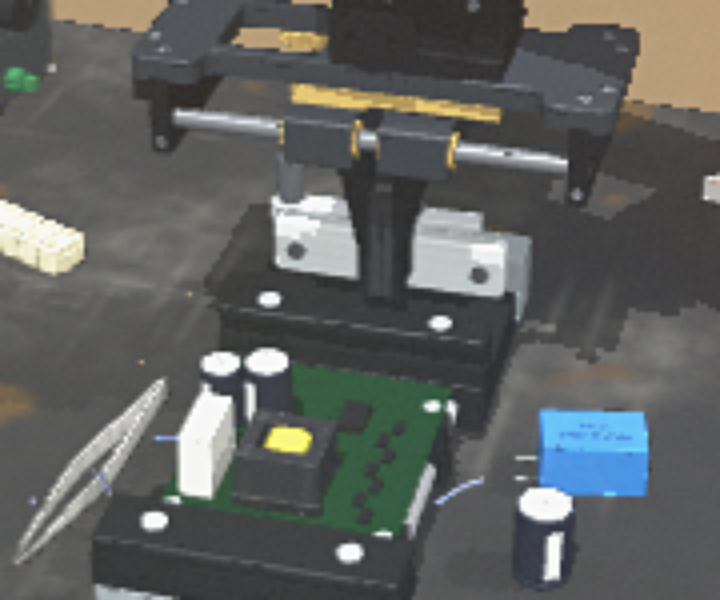

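The side view shows the jaw fully drawn back, the fingers behind the lip at (385,240), the bar across the frame, and the board and loose parts undisturbed. The force rise shows the stop was just reached, so I'll ease off 1.5 mm to hold just short of it.

Request:
arm_command(motion=[{"slide": [0.5, 0, 0], "delta_rot": [0, 0, 0], "jaw": 1}, {"slide": [0.5, 0, 0], "delta_rot": [0, 0, 0], "jaw": 1}, {"slide": [0.5, 0, 0], "delta_rot": [0, 0, 0], "jaw": 1}, {"slide": [0, 0, 0], "delta_rot": [0, 0, 0], "jaw": 1}, {"slide": [0, 0, 0], "delta_rot": [0, 0, 0], "jaw": 1}, {"slide": [0, 0, 0], "delta_rot": [0, 0, 0], "jaw": 1}, {"slide": [0, 0, 0], "delta_rot": [0, 0, 0], "jaw": 1}, {"slide": [0, 0, 0], "delta_rot": [0, 0, 0], "jaw": 1}])

```text
time_s: 17.5
ee_pos: [536.2, -265.8, 50.6]
tool_rot: [-3.141, -0.005, 1.616]
wrist_force: [-1.2, 11.6, 6.0]
grip_width: 0.4
gripper_force: 5.6
```

```bash
python3 - <<'E'
from h import *
go([]); print(manip.finish_job())
E
```

```text
t 17.5 tcp [ 536.2 -265.8   50.6] rot [-3.141 -0.005  1.616] F [-1.2 11.6  6. ] w 0.4 q [-0.59  0.36  1.73  0.    1.06 -0.64]
the job is handed in; nothing more can be done
None
```

I handed the job in at 17.5 s with the stop bar pushed across the frame and the closed fingertips holding the jaw about 0.5 mm short of its stop; in the last picture the board and loose parts look undisturbed.

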